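Show what is missing on the wheel

TASK

One of the five studs of the wheel has no nut; show a trainee what is needed by pointing first at the bare stud, then at the loose flanged nut that goes on it, and last at the slimmer of the two sockets, which drives that nut. Point straight down with the fingertips one to three centimetres above the middle of each thing, and stay a good two seconds each time; lift the hand well up in between, so that it does not dip over any other nut or socket. Touch and move nothing, and finish still pointing at the slim socket.

Things in the scene. Their poses are not given: they have to be found in the camera images.
- wheel: Bare silver wheel without a tyre, fixed, lying face up on the bench with its hub under it: 286 mm across, rim 109 mm high, five spokes, a 60 mm round centre cap rising to 97 mm, and a black valve near the rim. Origin on the bench at the wheel's centre, z up. The flat face is 85 mm above the bench; five studs stand on it, evenly spaced on a circle of 56 mm radius (neighbours 66 mm apart).
- bare_stud: The one stud without a nut: plain upright steel pin, 12 mm in diameter, standing in the middle of a dark round seat 33 mm across. Origin at the stud's foot on the wheel's face (85 mm above the bench); the stud's tip is 30 mm above the origin. Any of the five places may be the bare one.
- fitted_nut_1: One of the four studs with a fitted flanged steel nut (hexagon 21 mm across flats, 30 mm flange, 24 mm high; the stud's end shows 6 mm above it). Origin at its foot on the wheel's face; its highest point is 30 mm above the origin. Not to be pointed at.
- fitted_nut_2: One of the four studs with a fitted flanged steel nut (hexagon 21 mm across flats, 30 mm flange, 24 mm high; the stud's end shows 6 mm above it). Origin at its foot on the wheel's face; its highest point is 30 mm above the origin. Not to be pointed at.
- fitted_nut_3: One of the four studs with a fitted flanged steel nut (hexagon 21 mm across flats, 30 mm flange, 24 mm high; the stud's end shows 6 mm above it). Origin at its foot on the wheel's face; its highest point is 30 mm above the origin. Not to be pointed at.
- fitted_nut_4: One of the four studs with a fitted flanged steel nut (hexagon 21 mm across flats, 30 mm flange, 24 mm high; the stud's end shows 6 mm above it). Origin at its foot on the wheel's face; its highest point is 30 mm above the origin. Not to be pointed at.
- mat: Black rubber mat, fixed, 240 x 240 mm, 4 mm thick, beside the wheel (to its left or right). Origin at the centre of its underside. Four loose steel pieces stand on it about 100 mm apart in a square, in any order. Beyond the wheel and the mat a flat steel tyre lever, 320 mm long and 8 mm thick, lies across the far part of the bench.
- loose_nut: Loose steel wheel nut standing on the mat, flange down, like the four fitted ones: 30 mm flange, hexagon 21 mm across flats, 24 mm high, hole up. Origin at the centre of its underside (top is 24 mm above it), z up.
- slim_socket: The slimmer steel socket standing on the mat, open end up: 30 mm in diameter, 50 mm high. Origin at the centre of its underside (top is 50 mm above it), z up.
- axle_nut: Large loose hexagon nut without a flange on the mat, 41 mm across flats, 22 mm high. Not wanted. Origin at the centre of its underside.
- wide_socket: The wider steel socket standing on the mat, 52 mm in diameter, 60 mm high. Not wanted. Origin at the centre of its underside.

How it is judged:
By the outcome, as a careful person would: the job done as asked, in the order asked, and still so for the second after the job is handed in, with the robot touching nothing.
It also fails if it takes over 58 s, if anything falls off the work surface, if the arm or the gripper's body presses on something with over 40 N, if the wrist force passes 120 N, or if a joint passes its speed limit or range.

ROBOT

A 6-joint arm with a two-finger parallel gripper is mounted at the origin on the work surface. World frame = base frame: x ahead of the robot, y to its left, z up, the work surface at z = 0. Lengths are in mm, angles in rad, forces in N, time in s.
With the tool pointing down it reaches from about 275 to 1000 mm from the base axis. Payload 8.4 kg.
Tool frame: the origin (TCP) lies on the centre line of the jaws, within the pads' length; the fingertips stand r.tip_reach ahead of it and the grasp point (between the pads) lies 3 mm ahead of it (r.tip_reach is the distance from the TCP to the fingertips, in mm); z points along the fingers, y is the direction in which the jaws open and shut (so a half turn about z gives the same grasp; the last joint's range is limited). The gripper opens to 85 mm and grips with 20 to 120 N. Pads are 22 mm wide; open, the fingers measure 114 mm over their backs; the gripper's body (76 mm by 85 mm) begins 54 mm behind the grasp point. The pads swing forward as they close: fully open they stand 13 mm farther back than shut.
Start: joints at [1.233, 0.353, 1.633, -0, 1.155, -0.002], TCP at [205.952, 590.095, 253.281] pointing down, gripper open.
Joint ranges: [-2.63, 2.63], [-0.92, 2.1], [0.06, 2.66], [-1.3, 4.44], [0, 2.69], [-3.02, 3.02]. Speed limits (rad/s): [2.22, 2.22, 2.79, 3.14, 3.14, 3.14].

INTERFACE

Orientations are given as [roll, pitch, yaw] about the fixed x, y, z axes, in that order (R = Rz(yaw) Ry(pitch) Rx(roll)).
In Python, from rig import sense, optics, r, nets gives the robot as it stands. The module is installed in compiled form; this text tells all that it offers.
- The arm moves only by the tool carry_out, never from a script. Its argument "increments" is a list that holds one entry, the list of rows, each a list of 6 numbers: the shift along the tool's x, y, z normalised to -1 to 1, where 1 is 40 cm, then the turn, a rotation vector about the tool's x, y, z normalised to -1 to 1, where 1 is 60 degrees. A call has 1 to 5 rows; each row is the pose to reach, as a shift and turn from the pose commanded when the call began, along the tool's axes at that moment; what a row does not reach only later rows make up. A row lasts 1/12 s, in which the tool goes at most 41.7 mm and 7.16 degrees, less where a joint would pass 70% of its speed; a pose out of reach is approached as far as the arm can. A call with a number of a shift or a turn outside -1 to 1 is refused whole. A call with a gripper value outside its range is refused whole. "hand" is the closure, from 0 (fully open) to 1 (shut), set as the call begins (left out, the last holds). The fingers move at their own pace and stop on an object; "squeeze" is the grip in N (left out, the last holds). Time passes only in rows, so rows that repeat a pose let the fingers close. It gives the time, the measured TCP pose, the force and the opening at its end, in the units of the state.
- sense(): the state, without advancing time (a new reading comes with each control period).
- optics.grab_frame(name): name is "side" or "top"; returns a dict with "img" (384x512x3 uint8, red, green, blue), "range_z" (384x512 float32, mm along the optical axis (not along the pixel's ray), 0 where there is no reading), "fov_y" (degrees; the focal length in pixels is half the picture's height over the tangent of half this angle, whatever the lens; pixels are square), "cx", "cy" (the principal point, pixels), "R" (3x3) and "t" (3): a world point X has camera coordinates R X + t. Camera axes: x right, y down, z forward; pixel columns grow to the right and rows downward; lengths in mm; the calibration is good to about 2 mm. A picture is of the moment at which its call begins.
- r.sign_off(): hands the job in, once; it reports no verdict.
Trained networks look in the newest picture that a camera, given by its name, has taken for a name from the list of things; names that differ only in an ending like _2 or _b are one class to them, and where a whole thing is asked for, a point or a joint stands for the part that bears it (a point fixed in the world has none). Each returns a list of dicts, best first, with "confidence" (0 to 1); they miss things now and then, are a little off and sometimes report something else, mostly with a low value. They report only what shows in the picture. A call takes as long as a camera call.
- nets.trace(target, camera): "mask" (384x512 bool, what is visible of it).
- nets.tip_of(target, camera): "point" ([x, y, z] in mm, in world coordinates, good to about 4 mm: a listed point, or the origin of a listed thing).
The state is a dict: "clock": time; "qpos": joint angles; "qvel": joint speeds; "joint_efforts": joint torques, N m; "eef_pos": TCP position; "tcp_rot": TCP orientation; "contact_force": force on the tool from outside, world axes, zero at the start; "wrist_torque": the same for the moment, N m; "opening": opening from 0.0 (shut) to 1.0 (fully open).
Only numpy, scipy, OpenCV 4.12 (cv2) and the standard library are available. Lean on these libraries where they do the work, as an engineer would, in place of code of your own. Each camera call takes 0.05 s, during which the arm holds its last target.

## Working session

There is one attempt and no reset: what is moved stays moved. The work goes in short steps, Python scripts to look and compute and a tool call to move; the robot and the scene stay as the last step left them, time stands still between calls to the robot, and variables do not carry over. Pictures are saved under pics/ and viewed, and the job is handed in when it is done.

Besides the shell and the picture viewer there is one more tool, called after "Emit:" in YAML: its name, and indented under it one key for each argument. carry_out: Moves the arm, as the interface text tells. Its arguments: {"type":"object","properties":{"increments":{"type":"array","items":{"type":"array","items":{"type":"array","items":{"type":"number","minimum":-1,"maximum":1}}}},"hand":{"type":"number"},"squeeze":{"type":"number"}},"required":["increments"]}

```bash
mkdir -p pics
cat > h.py <<'E'
import numpy as np, cv2
from rig import sense, optics, r, nets
def grab(n,f):
    d=optics.grab_frame(n); cv2.imwrite('pics/'+f,cv2.cvtColor(d['img'],cv2.COLOR_RGB2BGR)); return d
def cloud(d):
    z=d['range_z']; h,w=z.shape; F=h/2/np.tan(np.radians(d['fov_y'])/2)
    u,v=np.meshgrid(np.arange(w),np.arange(h))
    P=np.stack([(u-d['cx'])/F*z,(v-d['cy'])/F*z,z],-1)
    return (P-np.array(d['t']))@np.array(d['R'])
E
python3 - <<'E'
from h import *
s=sense();print({k:np.round(s[k],3) for k in('clock','eef_pos','tcp_rot','opening','contact_force')},r.tip_reach)
for n in('top','side'):
    d=grab(n,n+'1.png'); W=cloud(d); np.savez(n+'.npz',W=W,img=d['img'],z=d['range_z'])
    for t in('wheel','bare_stud','fitted_nut_1','loose_nut','slim_socket','axle_nut','wide_socket','mat'):
        print(n,t,[(np.round(p['point']),round(p['confidence'],2)) for p in nets.tip_of(t,n)][:5])
        m=nets.trace(t,n)
        for q in m[:2]:
            k=q['mask']&(d['range_z']>0)
            if k.any():
                p=W[k]; v,u=np.nonzero(q['mask']); zt=np.percentile(p[:,2],95); tp=p[p[:,2]>zt-8]
                print('   mask',round(q['confidence'],2),int(u.mean()),int(v.mean()),k.sum(),'top',np.round(zt), 'mid',np.round((tp.min(0)+tp.max(0))/2),'ext',np.round(np.ptp(tp,axis=0)))
print(sense()['clock'])
E
```

```text
{'clock': np.float64(0.0), 'eef_pos': array([205.813, 589.639, 252.521]), 'tcp_rot': array([-3.14 , -0.   ,  2.806]), 'opening': np.float64(0.999), 'contact_force': array([ 0.537,  0.874, -1.173])} 22.0
top wheel [(array([486., 240.,   2.]), 0.18)]
   mask 0.9 370 216 14477 top 109.0 mid [ 503. -223.  107.] ext [282. 283.  12.]
top bare_stud [(array([ 493., -275.,   88.]), 0.42), (array([507., 139.,   4.]), 0.19)]
   mask 0.53 398 220 33 top 117.0 mid [ 495. -277.  113.] ext [ 7. 10.  8.]
   mask 0.16 123 172 168 top 30.0 mid [598. 255.  27.] ext [22. 20. 10.]
top fitted_nut_1 [(array([ 475., -172.,   88.]), 0.78), (array([ 542., -184.,   84.]), 0.71), (array([ 447., -233.,   84.]), 0.65), (array([ 552., -251.,   86.]), 0.61), (array([617., 159.,   2.]), 0.3)]
   mask 0.73 371 245 165 top 115.0 mid [ 449. -229.  113.] ext [20. 17. 11.]
   mask 0.7 339 228 219 top 115.0 mid [ 479. -172.  112.] ext [22. 21. 11.]
top loose_nut [(array([597., 257.,   7.]), 0.76)]
   mask 0.68 122 172 190 top 30.0 mid [598. 256.  27.] ext [22. 22. 10.]
top slim_socket []
   mask 0.69 168 161 225 top 55.0 
[... 1111 characters left out ...]
top 30.0 mid [596. 256.  27.] ext [21. 23.  9.]
   mask 0.36 318 293 435 top 116.0 mid [ 446. -230.  113.] ext [21. 22. 10.]
side slim_socket [(array([614., 161.,   3.]), 0.74)]
   mask 0.69 239 155 280 top 55.0 mid [612. 158.  52.] ext [27. 28.  9.]
side axle_nut [(array([513., 143.,   3.]), 0.88)]
   mask 0.69 205 184 347 top 29.0 mid [508. 141.  25.] ext [44. 40.  9.]
side wide_socket [(array([488., 237.,   6.]), 0.58)]
   mask 0.61 170 158 696 top 65.0 mid [485. 242.  62.] ext [51. 54. 10.]
   mask 0.27 208 175 5628 top 7.0 mid [551. 196.  33.] ext [268. 275.  64.]
side mat [(array([554., 196.,   0.]), 0.84)]
   mask 0.87 208 174 6061 top 7.0 mid [552. 201.  32.] ext [278. 284.  66.]
1.7
```

View pics/top1.png

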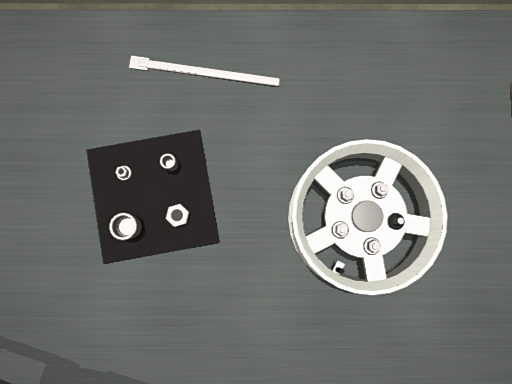

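View pics/side1.png

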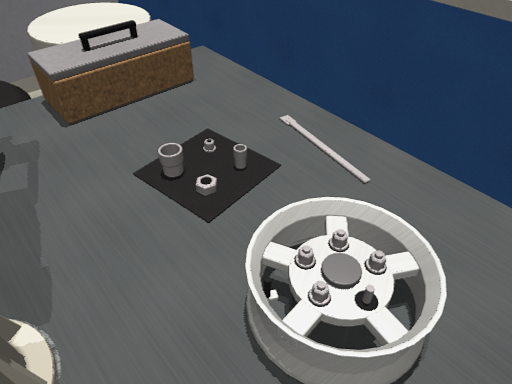

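The bare stud is at top (398,220) and side (367,293). The loose nut is at top (122,172) and the slim socket at top (168,161). The two views agree to about 3 mm, so I'll shut the hand and swing high over to the stud.

Emit:
carry_out:
  increments:
    - [[-0.278,-0.362,0,0,0,0],[-0.278,-0.362,0,0,0,0],[-0.278,-0.362,0,0,0,0],[-0.278,-0.362,0,0,0,0],[-0.278,-0.362,0,0,0,0]]
  hand: 1

```text
clock: 2.12
eef_pos: [263.5, 412.4, 253.0]
tcp_rot: [-3.139, 0.001, 2.805]
contact_force: [-0.1, 0.3, 0.3]
opening: 0.297
```

Emit:
carry_out:
  increments:
    - [[-0.278,-0.362,0,0,0,0],[-0.278,-0.362,0,0,0,0],[-0.278,-0.362,0,0,0,0],[-0.278,-0.362,0,0,0,0],[-0.278,-0.362,0,0,0,0]]

```text
clock: 2.53
eef_pos: [320.9, 239.9, 253.4]
tcp_rot: [-3.141, 0.001, 2.805]
contact_force: [0.4, 1.3, -0.2]
opening: -0.001
```

Emit:
carry_out:
  increments:
    - [[-0.278,-0.362,0,0,0,0],[-0.278,-0.362,0,0,0,0],[-0.278,-0.362,0,0,0,0],[-0.278,-0.362,0,0,0,0],[-0.278,-0.362,0,0,0,0]]

```text
clock: 2.95
eef_pos: [379.0, 66.6, 253.8]
tcp_rot: [-3.141, 0.002, 2.804]
contact_force: [-0.3, -0.3, -0.1]
opening: 0.002
```

Emit:
carry_out:
  increments:
    - [[-0.278,-0.362,0,0,0,0],[-0.278,-0.362,0,0,0,0],[-0.278,-0.362,0,0,0,0],[-0.278,-0.362,0,0,0,0],[-0.278,-0.362,0,0,0,0]]

```text
clock: 3.37
eef_pos: [436.9, -107.5, 253.8]
tcp_rot: [-3.141, 0.003, 2.804]
contact_force: [0.4, 0.5, -0.0]
opening: 0.001
```

Emit:
carry_out:
  increments:
    - [[-0.278,-0.362,0,0,0,0],[-0.278,-0.362,0,0,0,0],[-0.278,-0.362,0,0,0,0],[-0.278,-0.362,0,0,0,0],[-0.278,-0.362,0,0,0,0]]

```text
clock: 3.78
eef_pos: [494.1, -281.4, 253.5]
tcp_rot: [-3.14, 0.003, 2.804]
contact_force: [-0.6, 0.9, -0.5]
opening: 0.001
```

```bash
cat > chk.py <<'E'
import sys
from h import *
s=sense();e=np.array(s['eef_pos']);print(np.round(s['clock'],2),np.round(e,1),r.tip_reach,np.round(s['contact_force'],1))
for n in('top','side'):
    d=grab(n,n+sys.argv[1]+'.png'); W=cloud(d)
    ok=(d['range_z']>0)&(np.hypot(W[...,0]-e[0],W[...,1]-e[1])<40)&(W[...,2]>e[2]-45)&(W[...,2]<e[2]+40)
    p=W[ok]
    for a in range(-45,40,5):
        b=p[(p[:,2]-e[2]>=a)&(p[:,2]-e[2]<a+5)]
        if len(b): print(n,a,len(b),np.round(b.min(0)-e,0),np.round(b.max(0)-e,0))
E
python3 chk.py 2
```

```text
3.78 [ 494.1 -281.4  253.5] 22.0 [-0.6  0.9 -0.5]
top -20 6 [-10.   1. -19.] [ -4.  10. -16.]
top -15 9 [-10.   0. -15.] [ -2.  11. -11.]
top -10 7 [-10.   1. -10.] [-3. 10. -5.]
top -5 8 [-11.   1.  -5.] [-3. 10. -0.]
top 0 8 [-11.   1.   0.] [-2. 13.  4.]
top 5 2 [-11.   1.   6.] [-2. 14.  9.]
top 10 2 [-2. 13. 12.] [-1. 16. 15.]
top 15 2 [-7. 14. 18.] [-1. 16. 18.]
top 20 9 [-14.  -2.  21.] [ 0. 31. 24.]
top 25 12 [-5. 16. 26.] [ 0. 35. 30.]
top 30 43 [-6. 15. 30.] [10. 38. 35.]
top 35 21 [-9. 17. 35.] [12. 39. 40.]
side -25 2 [ -7.  -4. -21.] [ -4.  -4. -21.]
side -20 31 [-13.  -4. -20.] [ -7.  10. -15.]
side -15 63 [-13. -13. -15.] [  3.  15. -10.]
side -10 90 [-13. -14. -10.] [ 2. 16. -5.]
side -5 79 [-13. -14.  -5.] [ 2. 16. -0.]
side 0 90 [-13. -14.   0.] [ 1. 15.  5.]
side 5 80 [-13. -12.   5.] [-1. 16. 10.]
side 10 67 [-13. -11.  10.] [-3. 15. 15.]
side 15 48 [-15. -11.  15.] [-5. 17. 20.]
side 20 91 [-22. -23.  20.] [ 1. 29. 25.]
side 25 162 [-22. -25.  25.] [ 5. 37. 30.]
side 30 303 [-23. -29.  30.] [ 6. 40. 35.]
side 35 172 [-24. -31.  35.] [ 7. 39. 40.]
```

View pics/side2.png

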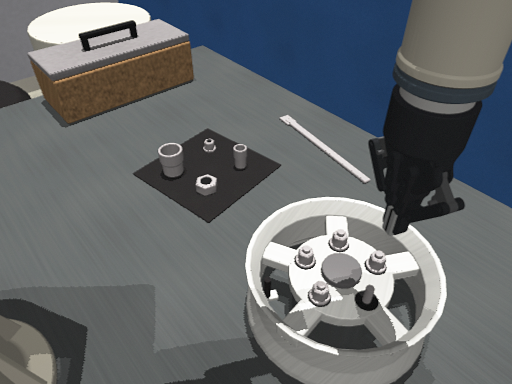

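Emit:
carry_out:
  increments:
    - [[0.006,0.009,0.06,0,0,0],[0.006,0.009,0.12,0,0,0],[0.006,0.009,0.18,0,0,0],[0.006,0.009,0.24,0,0,0],[0.006,0.009,0.24,0,0,0]]

```text
clock: 4.3
eef_pos: [488.5, -269.5, 153.3]
tcp_rot: [3.14, -0.007, 2.807]
contact_force: [-0.7, 1.2, 0.3]
opening: -0.003
```

```bash
python3 chk.py 3 | head -5
```

```text
4.3 [ 488.5 -269.5  153.3] 22.0 [-0.7  1.2  0.3]
top -25 1 [ -3.   9. -22.] [ -3.   9. -22.]
top -20 5 [-10.   0. -19.] [ -3.  10. -15.]
top -15 3 [ -9.   5. -14.] [ -3.  10. -10.]
top -10 5 [-11.   0. -10.] [-5. 11. -5.]
```

View pics/side3.png

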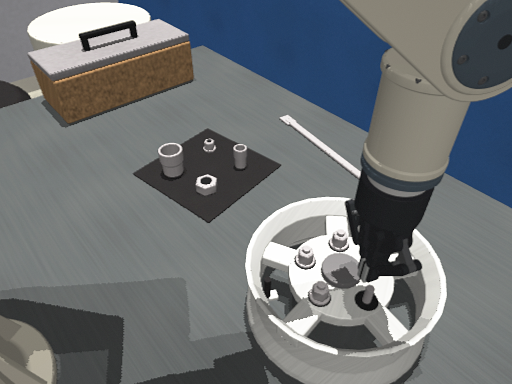

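Emit:
carry_out:
  increments:
    - [[0,0,0,0,0,0],[0,0,0,0,0,0]]

```text
clock: 4.57
eef_pos: [492.2, -272.6, 159.1]
tcp_rot: [-3.141, 0.003, 2.806]
contact_force: [-0.2, -0.7, 0.3]
opening: -0.002
```

Emit:
carry_out:
  increments:
    - [[-0.006,-0.011,0.005,0,0,0],[-0.006,-0.011,0.005,0,0,0],[-0.006,-0.011,0.005,0,0,0],[-0.006,-0.011,0.005,0,0,0],[-0.006,-0.011,0.005,0,0,0]]

```text
clock: 4.98
eef_pos: [492.0, -277.5, 155.4]
tcp_rot: [3.142, 0.0, 2.806]
contact_force: [0.7, -0.4, -0.3]
opening: -0.0
```

```bash
python3 chk.py 4 | head -3; python3 -c "
import cv2
a=cv2.imread('pics/side4.png')[220:330,300:440];cv2.imwrite('pics/side4c.png',cv2.resize(a,None,fx=5,fy=5,interpolation=2))"
```

```text
4.98 [ 492.  -277.5  155.4] 22.0 [ 0.7 -0.4 -0.3]
top -45 1 [ -3.   3. -44.] [ -3.   3. -44.]
top -25 1 [ -5.   8. -22.] [ -5.   8. -22.]
```

View pics/side4c.png

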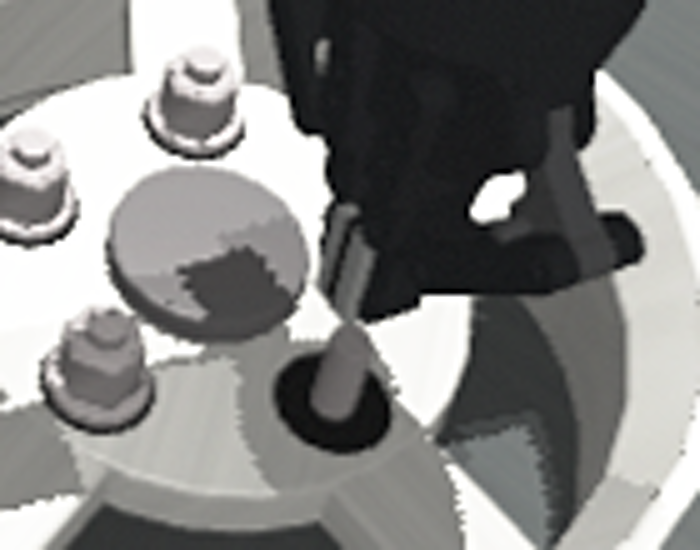

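Run:
```python
from h import *
d=grab('side','side5.png');W=cloud(d);F=192/np.tan(np.radians(d['fov_y'])/2)
R=np.array(d['R']);t=np.array(d['t']);e=np.array(sense()['eef_pos'])
print('campos',np.round(-R.T@t))
for n,X in dict(foot=[493,-277.5,85],tip=[493,-277.5,115],f=e-[0,0,22],tcp=e,centre=[503,-223,97]).items():
    c=R@np.array(X)+t; print(n,np.round([((F*c[0]/c[2]+d['cx'])-300)*5,((F*c[1]/c[2]+d['cy'])-220)*5]))
for y,x in((310,350),(300,345),(280,345),(335,348),(350,345),(380,335),(310,390),(300,400)):
    v,u=220+y//5,300+x//5; print((x,y),np.round(W[v,u]),round(float(d['range_z'][v,u])))
```

```text
campos [ 163. -424.  581.]
foot [329. 403.]
tip [349. 341.]
f [360. 302.]
tcp [376. 251.]
centre [210. 239.]
(350, 310) [ 483. -280.  140.] 529
(345, 300) [ 481. -278.  145.] 526
(345, 280) [ 480. -277.  154.] 520
(348, 335) [ 493. -276.  116.] 552
(345, 350) [ 163. -424.  581.] 0
(335, 380) [ 488. -279.  103.] 557
(390, 310) [ 486. -288.  146.] 522
(400, 300) [ 491. -288.  146.] 525
```

The camera rays put the fingertips about 18 mm above the stud's tip and centred within 1–2 mm. I'll hold here.

Emit:
carry_out:
  increments:
    - [[0,0,0,0,0,0],[0,0,0,0,0,0],[0,0,0,0,0,0],[0,0,0,0,0,0],[0,0,0,0,0,0]]

```text
clock: 5.55
eef_pos: [492.1, -277.4, 155.3]
tcp_rot: [-3.142, -0.0, 2.806]
contact_force: [1.0, -1.0, 0.2]
opening: -0.0
```

Emit:
carry_out:
  increments:
    - [[0,0,0,0,0,0],[0,0,0,0,0,0],[0,0,0,0,0,0],[0,0,0,0,0,0],[0,0,0,0,0,0]]

```text
clock: 5.97
eef_pos: [492.1, -277.4, 155.3]
tcp_rot: [-3.142, -0.0, 2.806]
contact_force: [-0.6, 0.0, 0.6]
opening: -0.003
```

Emit:
carry_out:
  increments:
    - [[0,0,0,0,0,0],[0,0,0,0,0,0],[0,0,0,0,0,0],[0,0,0,0,0,0],[0,0,0,0,0,0]]

```text
clock: 6.38
eef_pos: [492.1, -277.4, 155.3]
tcp_rot: [-3.142, -0.0, 2.806]
contact_force: [0.5, 0.3, 1.0]
opening: -0.004
```

Emit:
carry_out:
  increments:
    - [[0,0,0,0,0,0],[0,0,0,0,0,0],[0,0,0,0,0,0],[0,0,0,0,0,0],[0,0,0,0,0,0]]

```text
clock: 6.8
eef_pos: [492.0, -277.4, 155.3]
tcp_rot: [3.142, -0.0, 2.806]
contact_force: [-0.4, 0.3, -1.2]
opening: -0.0
```

Emit:
carry_out:
  increments:
    - [[0,0,0,0,0,0],[0,0,0,0,0,0],[0,0,0,0,0,0],[0,0,0,0,0,0],[0,0,0,0,0,0]]

```text
clock: 7.22
eef_pos: [492.1, -277.4, 155.3]
tcp_rot: [-3.142, 0.0, 2.806]
contact_force: [0.1, 0.0, -0.2]
opening: -0.0
```

Emit:
carry_out:
  increments:
    - [[0,0,0,0,0,0],[0,0,0,0,0,0],[0,0,0,0,0,0],[0,0,0,0,0,0],[0,0,0,0,0,0]]

```text
clock: 7.63
eef_pos: [492.1, -277.4, 155.3]
tcp_rot: [-3.142, 0.0, 2.806]
contact_force: [0.4, 0.3, -0.6]
opening: 0.002
```

Emit:
carry_out:
  increments:
    - [[0,0,0,0,0,0],[0,0,0,0,0,0],[0,0,0,0,0,0],[0,0,0,0,0,0],[0,0,0,0,0,0]]

```text
clock: 8.05
eef_pos: [492.1, -277.4, 155.3]
tcp_rot: [-3.142, -0.0, 2.806]
contact_force: [0.5, 0.5, 0.8]
opening: 0.004
```

Emit:
carry_out:
  increments:
    - [[0,0,-0.08,0,0,0],[0,0,-0.16,0,0,0],[0,0,-0.24,0,0,0],[0,0,-0.26,0,0,0],[0,0,-0.26,0,0,0]]

```text
clock: 8.47
eef_pos: [493.5, -278.2, 262.2]
tcp_rot: [-3.141, 0.005, 2.806]
contact_force: [-0.4, 0.3, 0.2]
opening: -0.001
```

Emit:
carry_out:
  increments:
    - [[0,0,0,0,0,0],[0,0,0,0,0,0],[0,0,0,0,0,0]]

```text
clock: 8.72
eef_pos: [491.2, -277.0, 257.5]
tcp_rot: [3.141, -0.003, 2.806]
contact_force: [1.3, -0.0, 0.1]
opening: 0.002
```

Emit:
carry_out:
  increments:
    - [[0.064,0.449,0,0,0,0],[0.064,0.449,0,0,0,0],[0.064,0.449,0,0,0,0],[0.064,0.449,0,0,0,0],[0.064,0.449,0,0,0,0]]

```text
clock: 9.13
eef_pos: [526.8, -95.2, 257.9]
tcp_rot: [3.14, -0.003, 2.807]
contact_force: [0.5, -0.8, 0.4]
opening: 0.002
```

Emit:
carry_out:
  increments:
    - [[0.064,0.449,0,0,0,0],[0.064,0.449,0,0,0,0],[0.064,0.449,0,0,0,0],[0.064,0.449,0,0,0,0],[0.064,0.449,0,0,0,0]]

```text
clock: 9.55
eef_pos: [562.2, 83.1, 258.0]
tcp_rot: [3.141, -0.002, 2.808]
contact_force: [-1.6, -0.3, -0.4]
opening: -0.005
```

Emit:
carry_out:
  increments:
    - [[0.064,0.449,0,0,0,0],[0.064,0.449,0,0,0,0],[0.064,0.449,0,0,0,0],[0.064,0.449,0,0,0,0],[0.064,0.449,0,0,0,0]]

```text
clock: 9.97
eef_pos: [597.2, 261.1, 257.8]
tcp_rot: [3.141, -0.001, 2.808]
contact_force: [0.7, -0.7, -0.2]
opening: -0.001
```

Emit:
carry_out:
  increments:
    - [[0,0,0,0,0,0],[0,0,0,0,0,0],[0,0,0,0,0,0],[0,0,0,0,0,0],[0,0,0,0,0,0]]

```text
clock: 10.38
eef_pos: [597.1, 255.0, 259.3]
tcp_rot: [-3.141, -0.0, 2.804]
contact_force: [-0.5, 0.1, 0.2]
opening: -0.0
```

Emit:
carry_out:
  increments:
    - [[0,0,0.08,0,0,0],[0,0,0.16,0,0,0],[0,0,0.24,0,0,0],[0,0,0.3,0,0,0],[0,0,0.34,0,0,0]]

```text
clock: 10.8
eef_pos: [595.9, 254.9, 120.7]
tcp_rot: [-3.139, -0.002, 2.805]
contact_force: [-0.3, -0.5, 0.3]
opening: 0.002
```

Emit:
carry_out:
  increments:
    - [[0,0.002,0.04,0,0,0],[0,0.002,0.08,0,0,0],[0,0.002,0.11,0,0,0],[0,0.002,0.13,0,0,0],[0,0.002,0.13,0,0,0]]

```text
clock: 11.22
eef_pos: [596.6, 256.4, 69.8]
tcp_rot: [-3.14, -0.002, 2.805]
contact_force: [-0.9, -0.3, -0.3]
opening: 0.002
```

Emit:
carry_out:
  increments:
    - [[0,0,0,0,0,0],[0,0,0,0,0,0],[0,0,0,0,0,0],[0,0,0,0,0,0]]

```text
clock: 11.55
eef_pos: [597.8, 257.6, 72.2]
tcp_rot: [3.141, 0.001, 2.806]
contact_force: [-0.0, -0.3, 0.0]
opening: 0.001
```

```bash
python3 chk.py 6 | head -4; python3 -c "
import cv2
a=cv2.imread('pics/side6.png')[90:220,130:290];cv2.imwrite('pics/side6c.png',cv2.resize(a,None,fx=4,fy=4,interpolation=2))"
python3 - <<'E'
from h import *
for t in('loose_nut','slim_socket'):
  for n in ('side','top'):
    print(t,n,[(np.round(p['point']),round(p['confidence'],2)) for p in nets.tip_of(t,n)][:3])
E
```

```text
11.55 [597.8 257.6  72.2] 22.0 [-0.  -0.3  0. ]
top -15 1 [-10.  -3. -10.] [-10.  -3. -10.]
top -10 2 [-11.  -4.  -7.] [-9. -2. -5.]
top -5 1 [-9. -2. -5.] [-9. -2. -5.]
loose_nut side [(array([597., 254.,   4.]), 0.63)]
loose_nut top [(array([600., 258.,   8.]), 0.45)]
slim_socket side [(array([612., 160.,   3.]), 0.84)]
slim_socket top [(array([620., 160.,   2.]), 0.79)]
```

View pics/side6c.png

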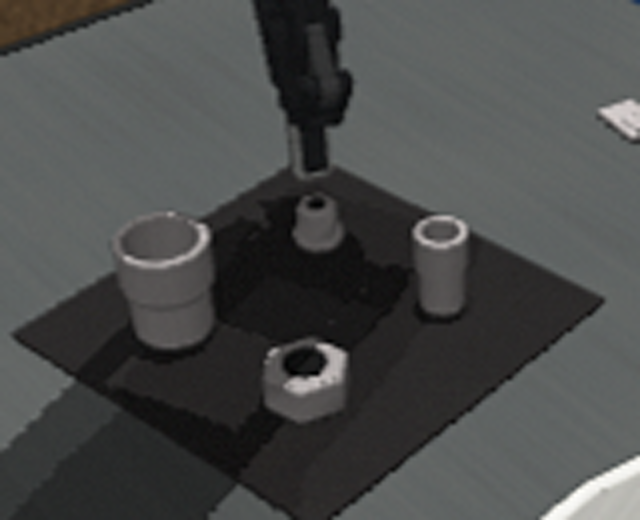

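The picture shows the fingertips at about (78,43) of the crop, right above the loose nut with a clear gap of roughly 20 mm. Hold, then lift.

Emit:
carry_out:
  increments:
    - [[0,-0.002,0.005,0,0,0],[0,-0.002,0.005,0,0,0],[0,-0.002,0.005,0,0,0],[0,-0.002,0.005,0,0,0],[0,-0.002,0.005,0,0,0]]

```text
clock: 12.27
eef_pos: [597.1, 256.6, 69.3]
tcp_rot: [3.142, 0.0, 2.806]
contact_force: [0.0, -0.2, 0.6]
opening: 0.003
```

Emit:
carry_out:
  increments:
    - [[0,0,0,0,0,0],[0,0,0,0,0,0],[0,0,0,0,0,0],[0,0,0,0,0,0],[0,0,0,0,0,0]]

```text
clock: 12.68
eef_pos: [597.1, 256.6, 69.3]
tcp_rot: [3.142, 0.0, 2.806]
contact_force: [0.1, -0.5, -0.1]
opening: -0.002
```

Emit:
carry_out:
  increments:
    - [[0,0,0,0,0,0],[0,0,0,0,0,0],[0,0,0,0,0,0],[0,0,0,0,0,0],[0,0,0,0,0,0]]

```text
clock: 13.1
eef_pos: [597.1, 256.6, 69.3]
tcp_rot: [-3.142, -0.0, 2.806]
contact_force: [0.1, 0.4, 0.2]
opening: -0.004
```

Emit:
carry_out:
  increments:
    - [[0,0,0,0,0,0],[0,0,0,0,0,0],[0,0,0,0,0,0],[0,0,0,0,0,0],[0,0,0,0,0,0]]

```text
clock: 13.52
eef_pos: [597.1, 256.6, 69.3]
tcp_rot: [3.142, -0.0, 2.806]
contact_force: [-0.6, 0.6, -0.2]
opening: -0.003
```

Emit:
carry_out:
  increments:
    - [[0,0,0,0,0,0],[0,0,0,0,0,0],[0,0,0,0,0,0],[0,0,0,0,0,0],[0,0,0,0,0,0]]

```text
clock: 13.93
eef_pos: [597.1, 256.6, 69.3]
tcp_rot: [-3.142, 0.0, 2.806]
contact_force: [0.2, 0.1, -0.8]
opening: -0.0
```

Emit:
carry_out:
  increments:
    - [[0,0,0,0,0,0],[0,0,0,0,0,0],[0,0,0,0,0,0],[0,0,0,0,0,0],[0,0,0,0,0,0]]

```text
clock: 14.35
eef_pos: [597.1, 256.6, 69.3]
tcp_rot: [3.142, 0.0, 2.806]
contact_force: [1.4, 0.7, -0.1]
opening: 0.001
```

Emit:
carry_out:
  increments:
    - [[0,0,0,0,0,0],[0,0,0,0,0,0],[0,0,0,0,0,0],[0,0,0,0,0,0],[0,0,0,0,0,0]]

```text
clock: 14.77
eef_pos: [597.1, 256.6, 69.3]
tcp_rot: [-3.142, 0.0, 2.806]
contact_force: [0.3, -0.2, -0.8]
opening: 0.0
```

Emit:
carry_out:
  increments:
    - [[0,0,-0.08,0,0,0],[0,0,-0.16,0,0,0],[0,0,-0.24,0,0,0],[0,0,-0.32,0,0,0],[0,0,-0.4,0,0,0]]

```text
clock: 15.18
eef_pos: [596.9, 256.5, 230.8]
tcp_rot: [-3.142, -0.0, 2.806]
contact_force: [-0.1, 0.3, 0.6]
opening: -0.0
```

Emit:
carry_out:
  increments:
    - [[0,0,-0.05,0,0,0],[0,0,-0.08,0,0,0],[0,0,-0.08,0,0,0],[0,0,-0.08,0,0,0]]

```text
clock: 15.52
eef_pos: [596.9, 256.5, 260.8]
tcp_rot: [-3.142, -0.0, 2.806]
contact_force: [-0.3, 0.2, -1.4]
opening: 0.006
```

Emit:
carry_out:
  increments:
    - [[-0.04,-0.073,0,0,0,0],[-0.08,-0.147,0,0,0,0],[-0.119,-0.22,0,0,0,0],[-0.119,-0.22,0,0,0,0],[-0.119,-0.22,0,0,0,0]]

```text
clock: 15.93
eef_pos: [612.3, 156.1, 258.9]
tcp_rot: [-3.14, -0.003, 2.803]
contact_force: [-0.4, 0.1, -0.3]
opening: -0.001
```

Emit:
carry_out:
  increments:
    - [[0,0,0,0,0,0],[0,0,0,0,0,0],[0,0,0,0,0,0],[0,0,0,0,0,0]]

```text
clock: 16.27
eef_pos: [612.8, 158.8, 260.9]
tcp_rot: [-3.141, -0.0, 2.807]
contact_force: [0.3, -0.3, 0.2]
opening: 0.0
```

Emit:
carry_out:
  increments:
    - [[0,0,0.08,0,0,0],[0,0,0.16,0,0,0],[0,0,0.24,0,0,0],[0,0,0.3,0,0,0],[0,0,0.34,0,0,0]]

```text
clock: 16.68
eef_pos: [611.5, 158.2, 122.4]
tcp_rot: [-3.14, -0.003, 2.807]
contact_force: [-0.2, 0.1, 0.0]
opening: -0.0
```

Emit:
carry_out:
  increments:
    - [[0,0,0.03,0,0,0],[0,0,0.05,0,0,0],[0,0,0.065,0,0,0],[0,0,0.075,0,0,0],[0,0,0.075,0,0,0]]

```text
clock: 17.1
eef_pos: [613.2, 157.9, 95.2]
tcp_rot: [3.142, 0.0, 2.806]
contact_force: [-0.1, -1.3, 0.0]
opening: -0.001
```

Emit:
carry_out:
  increments:
    - [[0,0,0,0,0,0],[0,0,0,0,0,0],[0,0,0,0,0,0],[0,0,0,0,0,0]]

```text
clock: 17.43
eef_pos: [613.4, 157.8, 95.9]
tcp_rot: [3.141, 0.001, 2.806]
contact_force: [-0.4, -0.1, -0.1]
opening: -0.001
```

```bash
python3 chk.py 7 | head -4; python3 -c "
import cv2
a=cv2.imread('pics/side7.png')[90:220,130:290];cv2.imwrite('pics/side7c.png',cv2.resize(a,None,fx=4,fy=4,interpolation=2))"
python3 - <<'E'
from h import *
for t in('slim_socket','loose_nut'):
  for n in ('side','top'):
    print(t,n,[(np.round(p['point']),round(p['confidence'],2)) for p in nets.tip_of(t,n)][:3])
E
```

```text
17.43 [613.4 157.8  95.9] 22.0 [-0.4 -0.1 -0.1]
side -45 64 [-14. -14. -45.] [ 14.  17. -40.]
side -40 7 [-16. -13. -40.] [ 13.  11. -38.]
side -25 3 [-10.  -2. -21.] [ -5.  -1. -20.]
slim_socket side [(array([512., 143.,   3.]), 0.65), (array([613., 160.,   5.]), 0.56)]
slim_socket top []
loose_nut side [(array([598., 254.,  -0.]), 0.45)]
loose_nut top []
```

View pics/side7c.png

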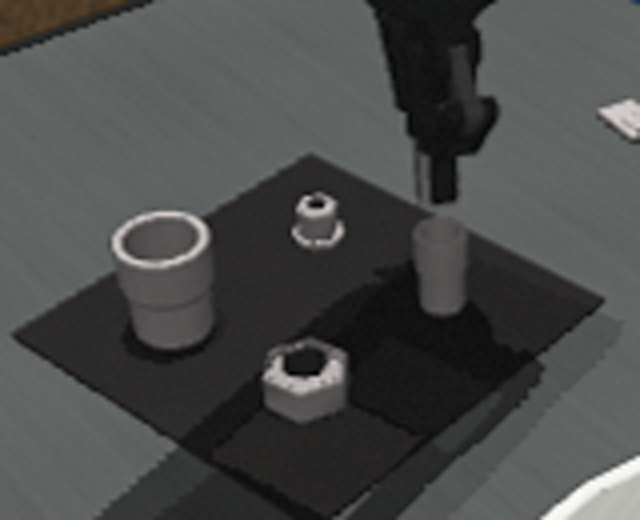

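The fingertips, at about (440,200) of the crop, sit over the slim socket, whose rim is at about (440,230), with a gap of roughly 20 mm. I'll hold here.

Emit:
carry_out:
  increments:
    - [[0,0,0,0,0,0],[0,0,0,0,0,0],[0,0,0,0,0,0],[0,0,0,0,0,0],[0,0,0,0,0,0]]

```text
clock: 18.15
eef_pos: [613.0, 157.8, 95.3]
tcp_rot: [-3.142, -0.0, 2.806]
contact_force: [-0.1, 0.1, 0.3]
opening: -0.005
```

Emit:
carry_out:
  increments:
    - [[0,0,0,0,0,0],[0,0,0,0,0,0],[0,0,0,0,0,0],[0,0,0,0,0,0],[0,0,0,0,0,0]]

```text
clock: 18.57
eef_pos: [613.0, 157.8, 95.3]
tcp_rot: [-3.142, -0.0, 2.806]
contact_force: [0.4, -0.5, -0.0]
opening: 0.003
```

Emit:
carry_out:
  increments:
    - [[0,0,0,0,0,0],[0,0,0,0,0,0],[0,0,0,0,0,0],[0,0,0,0,0,0],[0,0,0,0,0,0]]

```text
clock: 18.98
eef_pos: [613.0, 157.8, 95.3]
tcp_rot: [-3.142, 0.0, 2.806]
contact_force: [0.0, 0.3, -0.3]
opening: -0.003
```

Emit:
carry_out:
  increments:
    - [[0,0,0,0,0,0],[0,0,0,0,0,0],[0,0,0,0,0,0],[0,0,0,0,0,0],[0,0,0,0,0,0]]

```text
clock: 19.4
eef_pos: [613.0, 157.8, 95.3]
tcp_rot: [-3.142, 0.0, 2.806]
contact_force: [0.2, -0.3, 0.2]
opening: 0.001
```

Emit:
carry_out:
  increments:
    - [[0,0,0,0,0,0],[0,0,0,0,0,0],[0,0,0,0,0,0],[0,0,0,0,0,0],[0,0,0,0,0,0]]

```text
clock: 19.82
eef_pos: [613.1, 157.8, 95.3]
tcp_rot: [3.142, 0.0, 2.806]
contact_force: [-0.7, 0.9, 1.0]
opening: 0.0
```

Emit:
carry_out:
  increments:
    - [[0,0,0,0,0,0],[0,0,0,0,0,0],[0,0,0,0,0,0],[0,0,0,0,0,0],[0,0,0,0,0,0]]

```text
clock: 20.23
eef_pos: [613.0, 157.8, 95.3]
tcp_rot: [-3.142, -0.0, 2.806]
contact_force: [1.4, -0.2, 0.7]
opening: 0.003
```

Emit:
carry_out:
  increments:
    - [[0,0,0,0,0,0],[0,0,0,0,0,0],[0,0,0,0,0,0],[0,0,0,0,0,0],[0,0,0,0,0,0]]

```text
clock: 20.65
eef_pos: [613.1, 157.8, 95.3]
tcp_rot: [-3.142, 0.0, 2.806]
contact_force: [0.1, -0.5, -0.5]
opening: 0.001
```

```bash
python3 -c "
from rig import sense,r
s=sense();print(s['clock'],s['eef_pos'],s['contact_force']);r.sign_off()"
```

```text
20.65 [613.05571672 157.80540818  95.29122374] [ 0.14555783 -0.527358   -0.54016419]
the job is handed in; nothing more can be done
```

I pointed with the shut fingers at the bare stud, then the loose flanged nut, then the slim socket. Each hold lasted about 3 s, with the fingertips about 18–19 mm above the thing's top and within about 2 mm of its middle. Between targets the TCP rose to about 260 mm. I handed the job in at 20.65 s, still pointing at the slim socket.

**Contact:** the force readings never left the noise level (under 2 N), and the pictures show nothing moved.

**Checks that disagreed:**
- The first drop to the stud came in about 9 mm off centre; I corrected it by about 5 mm before holding.
- In the last side picture the network ranked the axle nut's place first as "slim_socket". The picture, the depth readings and the earlier detections all put the slim socket where I pointed.
- In the last top picture the network reported neither the slim socket nor the loose nut, so the final check rests on the side camera and the earlier measurements.

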